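Shut and lock the quartz vanity cabinet

ROBOT

A 6-joint arm with a two-finger parallel gripper is mounted at the origin on the work surface. World frame = base frame: x ahead of the robot, y to its left, z up, the work surface at z = 0. Lengths are in m, angles in rad, forces in N, time in s.
With the tool pointing down it reaches from about 0.3 to 0.875 m from the base axis. Payload 4.2 kg.
Tool frame: the origin (TCP) lies on the mounting face of the last link; the fingertips stand 173 mm ahead of it and the grasp point (between the pads) lies 155 mm ahead of it (manip.hold_point_z is the z of the grasp point in the tool frame, in m); z points along the fingers, y is the line along which they close (so a half turn about z gives the same grasp; the last joint's range is limited). The gripper opens to 85 mm and grips with 20 to 120 N. Pads are 22 mm wide; open, the fingers measure 114 mm over their backs; the gripper's body (76 mm by 85 mm) begins 54 mm behind the grasp point. The pads swing forward as they close: fully open they stand 13 mm farther back than shut.
Start: joints at [1.126, 0.32, 1.565, -0, 1.257, -0.02], TCP at [0.237, 0.524, 0.405] pointing down, gripper open.
Joint ranges: [-3.11, 3.11], [-0.84, 2.01], [0.21, 2.61], [-1.34, 4.49], [0.05, 2.63], [-2.56, 2.56]. Speed limits (rad/s): [2.57, 2.57, 3.14, 3.14, 3.14, 3.14].

INTERFACE

Orientations are given as a unit quaternion [w, x, y, z].
In Python, from rig import manip gives the robot as it stands.
- The arm moves only by the tool jog_arm, never from a script. Its argument "moves" is one flat list of numbers, 5 for each row, row after row: the finger opening in mm, from 0 to 85.4, then the shift along the tool's x, y, z in mm, then the turn about the tool's z in degrees. In form: [jaw, dx, dy, dz, twist, jaw, dx, dy, dz, twist, ...]. A call has 1 to 10 rows; each row is the pose to reach, as a shift and turn from the pose commanded when the call began, along the tool's axes at that moment; what a row does not reach only later rows make up. A row lasts 1/12 s, in which the tool goes at most 41.7 mm and 7.16 degrees, less where a joint would pass 70% of its speed; a pose out of reach is approached as far as the arm can. A call with a gripper value outside its range is refused whole. The fingers move at their own pace and stop on an object; the grip force is fixed at half the most. Time passes only in rows, so rows that repeat a pose let the fingers close. It gives the time, the measured TCP pose, the force, the opening and the grip force at its end, in the units of the state.
- manip.read_state(): the state, without advancing time (a new reading comes with each control period).
- manip.capture(name): name is "side" or "top"; returns a dict with "color" (384x512x3 uint8, red, green, blue), "intrinsics" (3x3 intrinsics, pixels), "view" (4x4, takes a point from world to camera coordinates). Camera axes: x right, y up, looking along -z (the intrinsics and any distortion apply to the point x, -y, -z); pixel columns grow to the right and rows downward; lengths in m; the calibration is good to about 2 mm. A picture is of the moment at which its call begins. There is no depth.
- manip.sign_off(): hands the job in; it is judged then, once.
The state is a dict: "clock": time; "joint_positions": joint angles; "joint_velocities": joint speeds; "effort": joint torques, N m; "tool_pos": TCP position; "tool_rot": TCP orientation; "contact_force": force on the tool from outside, world axes, zero at the start; "wrist_torque": the same for the moment, N m; "gripper_width": finger opening in m; "gripper_force": force on a finger pad.
Only numpy, scipy, OpenCV 4.12 (cv2) and the standard library are available. Lean on these libraries where they do the work, as an engineer would, in place of code of your own. Each camera call takes 0.05 s, during which the arm holds its last target. There are 200 camera calls.

TASK

Close up the little quartz-topped vanity cabinet with your fingertips: push the right-hand door (the one on the soap pump's side) shut first, then the left-hand door, whose brass edge strip laps over it, and only when both doors are fully shut press the round brass latch button on the left-hand door all the way in so that it locks. Push gently, without slamming or shoving, pick nothing up, and leave the toiletries on the cabinet and beside it where they stand.

Things in the scene. Friction and masses are not known exactly. Their poses are not given: they have to be found in the camera images.
- cabinet: Fixed low cabinet: white quartz top and cheeks, two dark wooden doors. 240 mm deep (x), 420 wide (y), 220 high. Origin: centre of its underside; x from front to back (doors face -x, the robot), y towards the left-hand door, z up. The top is a 15 mm slab, flush with the fronts of the closed doors (plane x = -120 mm); its front 80 mm are bare.
- right_door (a joint): Opening angle of the right-hand door (rad): 0 shut (firm stop), grows as it swings out to the robot; starts ajar. Panel 207 mm wide, 16 thick, z = 25 to 203 mm of the cabinet, 0.4 kg, hinged along its outer (right) edge, free edge at the cabinet's middle; plain front, no handle. A stiff hinge holds it where it is left; about 1 N near the free edge moves it.
- left_door (a joint): Opening angle of the left-hand door (rad), same sense. Mirror image of the right-hand door, hinged along its outer (left) edge; it carries the latch button and, along its free edge, a brass strip 4 mm thick that reaches 12 mm past the edge and laps over the front of the right-hand door. Were it shut first, the strip would stop the right-hand door from closing.
- latch (a joint): Travel of the push-button latch (m): 0 popped out (the start), 0.010 home and locked. 3 to 5 N push it in, square to the door's face, and it stays where it is left. It drives a bolt up behind a keeper under the slab, so it belongs in only when the door is shut.
- latch_face (a point): Centre of the outer face of the round brass latch button (24 mm across) in its steel ring (33 mm across, 4 thick) on the left-hand door. 12 mm proud of the ring when out, 2 mm when home. 45 mm from the free edge, 38 mm below the cabinet's top; door shut: x = -136 mm (out), y = 46.5, z = 182 in the cabinet's frame. x points into the door.
- right_door_spot (a point): A good place to push the right-hand door: unmarked point on its front face, 150 mm from the hinge line, 45 mm below the cabinet's top. x points into the door, square to its face. With the door shut it is at x = -120 mm, y = -59, z = 175 in the cabinet's frame.
- left_door_spot (a point): A good place to push the left-hand door: unmarked point on its front face, clear of the latch button, 115 mm from the hinge line, 45 mm below the cabinet's top. x points into the door, square to its face. With the door shut it is at x = -120 mm, y = +94, z = 175 in the cabinet's frame.
- right_door_hinge (a point): Point on the vertical hinge line of the right-hand door, at the height of its push spot; in the cabinet's frame x = -104 mm (the plane of the door's inner face), y = -209.
- left_door_hinge (a point): The same for the left-hand door: x = -104 mm, y = +209 in the cabinet's frame.
- tumbler: Chrome tumbler with two toothbrushes in it, on the cabinet's top: 72 mm in diameter, 100 high, the brushes reach 140 mm. Origin: centre of its underside. Not to be moved.
- soap_dish: Grey stone soap dish with a green bar of soap, on the cabinet's top: 76 x 110 mm, 29 high. Origin: centre of its underside. Not to be moved.
- balm_tin: Round tin of lip balm with a red lid, on the cabinet's top: 44 mm in diameter, 17 high. Origin: centre of its underside. Not to be moved.
- flosser: White plastic flosser handle with a forked end, lying across the cabinet's top: 150 mm long, 16 wide, 13 high. Origin: on its underside, near its middle. Not to be moved.
- perfume: Amber perfume bottle with a black cap, on the counter left of the cabinet: 50 x 32 mm, 100 high. Origin: centre of its underside. Not to be moved.
- cream_jar: Blue cream jar with a white lid, on the counter right of the cabinet: 60 mm in diameter, 50 high. Origin: centre of its underside. Not to be moved.
- soap_pump: Green glass soap pump with a steel spout, on the counter right of the cabinet: 64 mm in diameter, 173 high. Origin: centre of its underside. Not to be moved.

How it is judged:
By the outcome, as a careful person would: the job done as asked, in the order asked, and still so for the second after the job is handed in, with the robot touching nothing.
It also fails if it takes over 61 s, if anything falls off the work surface, if the arm or the gripper's body presses on something with over 40 N, if the wrist force passes 120 N, or if a joint passes its speed limit or range.

## Working session

There is one attempt and no reset: what is moved stays moved. The work goes in short steps, Python scripts to look and compute and a tool call to move; the robot and the scene stay as the last step left them, time stands still between calls to the robot, and variables do not carry over. Pictures are saved under pics/ and viewed, at most 10 in all, crops included, and the job is handed in when it is done.

Besides the shell and the picture viewer there is one more tool, called after "Call:" as name(argument=value, ...) on one line, values as JSON. jog_arm: Moves the arm, as the interface text tells. Its arguments: {"type":"object","properties":{"moves":{"type":"array"}},"required":["moves"]}

```bash
mkdir -p pics; cat > look.py <<'E'
import cv2,sys,pickle
from rig import manip
d={}
for n in ("side","top"):
    c=manip.capture(n); d[n]=c
    cv2.imwrite(f"pics/{n}_{sys.argv[1]}.png",cv2.cvtColor(c["color"],cv2.COLOR_RGB2BGR))
pickle.dump(d,open(f"cap_{sys.argv[1]}.pkl","wb"))
E
python3 look.py 0; python3 -c "
from rig import manip
s=manip.read_state();print({k:s[k] for k in('clock','tool_pos','tool_rot','contact_force')})
import pickle;d=pickle.load(open('cap_0.pkl','rb'))
for n in d: print(n,d[n]['intrinsics'],d[n]['view'],d[n].keys())"
```

```text
{'clock': 0.1, 'tool_pos': array([0.23692918, 0.52374282, 0.4039809 ]), 'tool_rot': array([-1.66271034e-04,  2.10809073e-01,  9.77526938e-01, -7.70099911e-04]), 'contact_force': array([-0.23299693, -1.14056381, -0.38717416])}
side [[411.88090684   0.         255.03813101]
 [  0.         411.88090684 187.04215484]
 [  0.           0.           1.        ]] [[-0.99770626 -0.06673911  0.01131886  0.59290253]
 [ 0.05793902 -0.75546732  0.65261949 -0.15746976]
 [-0.03500422  0.65177835  0.75760127 -1.19281518]
 [ 0.          0.          0.          1.        ]] dict_keys(['color', 'intrinsics', 'view'])
top [[422.44145968   0.         253.75211128]
 [  0.         422.44145968 193.28673215]
 [  0.           0.           1.        ]] [[ 0.02303628 -0.99953664 -0.01989543 -0.02819031]
 [ 0.99714769  0.0215414   0.07233571 -0.60978511]
 [-0.07187362 -0.02150503  0.99718189 -1.39630564]
 [ 0.          0.          0.          1.        ]] dict_keys(['color', 'intrinsics', 'view'])
```

View pics/side_0.png

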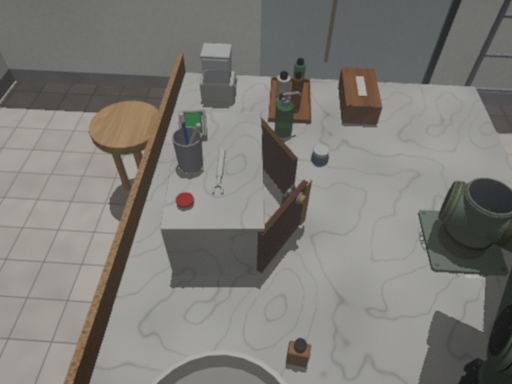

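View pics/top_0.png

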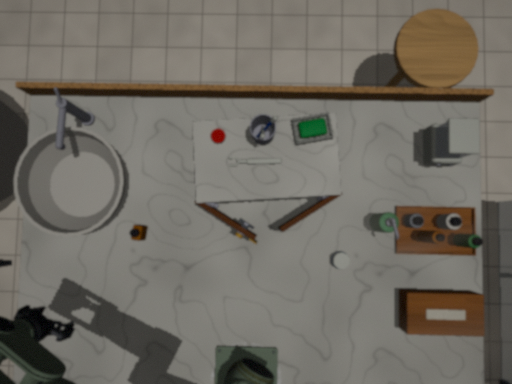

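```bash
python3 - <<'E'
import cv2,numpy as np
t=cv2.imread('pics/top_0.png')[100:250,180:360]; s=cv2.imread('pics/side_0.png')[110:280,150:330]
cv2.imwrite('pics/t0c.png',cv2.convertScaleAbs(cv2.resize(t,None,fx=4.4,fy=4,interpolation=cv2.INTER_CUBIC)[:, :792],alpha=1.3))
cv2.imwrite('pics/s0c.png',cv2.convertScaleAbs(cv2.resize(s,(630,595),interpolation=cv2.INTER_CUBIC),alpha=1.4))
E
```

```text
(no output)
```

View pics/t0c.png

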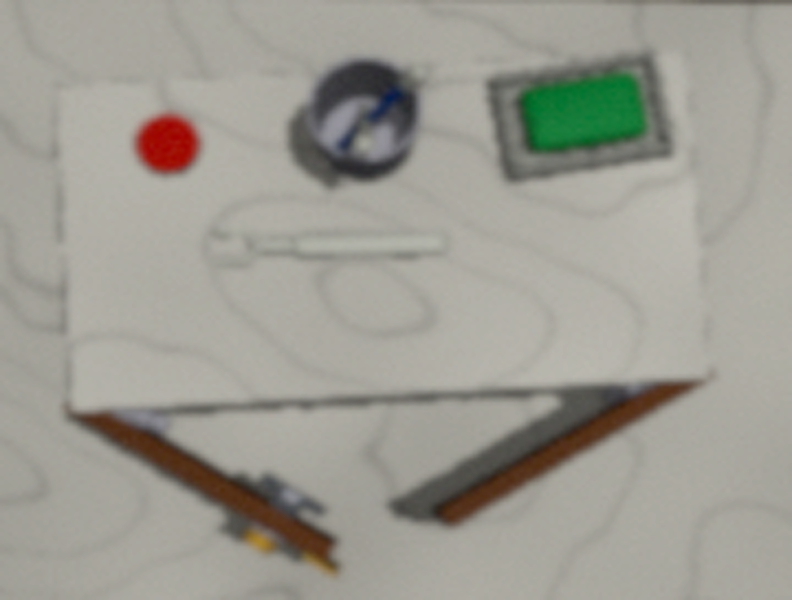

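View pics/s0c.png

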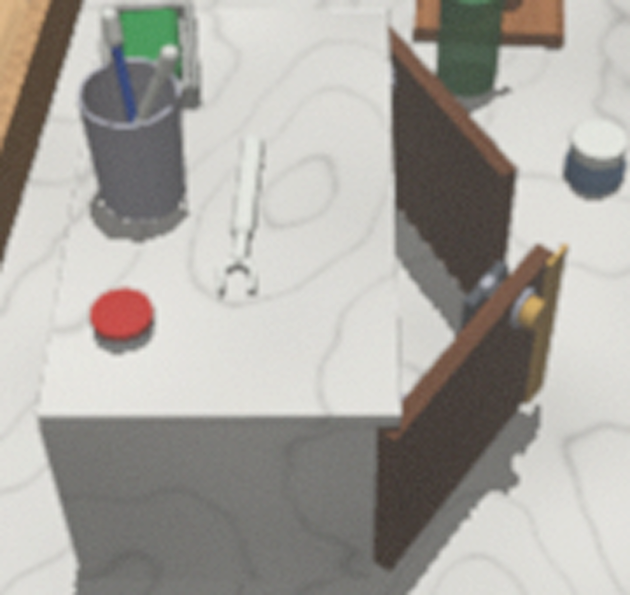

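The pictures show the slab's front edge in the top crop running from (72,410) to (708,377). Both doors are about 30° open: the left door's free top end is at about (335,550) and the right's at about (445,515). The button and strip are brass, on the left door. In the side crop the slab's front-left corner is at (400,413), the left door's top free corner at (545,250) and the right door's at (514,172).

```bash
cat > geo.py <<'E'
import numpy as np,pickle
def ray(c,u,v):
    K,V=c['intrinsics'],c['view'];R,t=V[:3,:3],V[:3,3]
    d=R.T@np.array([(u-K[0,2])/K[0,0],-(v-K[1,2])/K[1,1],-1]);return -R.T@t,d
def onz(c,u,v,z):
    o,d=ray(c,u,v);return o+d*(z-o[2])/d[2]
def tri(rs):
    A=b=0
    for o,d in rs:
        d=d/np.linalg.norm(d);P=np.eye(3)-np.outer(d,d);A=A+P;b=b+P@o
    return np.linalg.solve(A,b)
T=lambda u,v:((u+.5)/4.4+180-.5,(v+.5)/4+100-.5)
S=lambda u,v:((u+.5)/3.5+150-.5,(v+.5)/3.5+110-.5)
E
python3 - <<'E'
from geo import *
np.set_printoptions(precision=4,suppress=True)
d=pickle.load(open('cap_0.pkl','rb'));t,s=d['top'],d['side']
P={}
for n,p in dict(FL=(72,410),FR=(708,377),BL=(58,85),BR=(690,57)).items(): P[n]=onz(t,*T(*p),.22);print(n,P[n])
for n,p in dict(FL=(401,413),FR=(389,10),BL=(42,415)).items(): print('side',n,onz(s,*S(*p),.22))
print('w',np.linalg.norm(P['FL']-P['FR']),np.linalg.norm(P['FL']-P['BL']),np.linalg.norm(P['BL']-P['BR']))
print('tri FL',tri([ray(t,*T(72,410)),ray(s,*S(401,413))]))
for n,p in dict(Rfree_front=(450,525),Rfree_back=(438,510),Rhinge=(705,380),Lhinge=(75,413),Lfree_front=(325,562),Lfree_back=(335,543),strip=(338,572)).items(): print(n,onz(t,*T(*p),.203))
for n,p in dict(Rfree=(514,172),Lfree_back=(540,247),Lfree_front=(553,255),strip=(566,248)).items(): print('side',n,onz(s,*S(*p),.203))
E
```

```text
FL [0.5668 0.1475 0.22  ]
FR [ 0.5997 -0.2683  0.22  ]
BL [0.8049 0.1647 0.22  ]
BR [ 0.8332 -0.2545  0.22  ]
side FL [0.5656 0.1488 0.22  ]
side FR [ 0.5974 -0.2647  0.22  ]
side BL [0.8002 0.168  0.22  ]
w 0.4171122697327363 0.23873492355898387 0.4201776464081381
tri FL [0.5662 0.1478 0.2186]
Rfree_front [ 0.4895 -0.1027  0.203 ]
Rfree_back [ 0.5002 -0.0946  0.203 ]
Rhinge [ 0.5987 -0.2694  0.203 ]
Lhinge [0.5654 0.1481 0.203 ]
Lfree_front [ 0.4609 -0.0208  0.203 ]
Lfree_back [ 0.4748 -0.0271  0.203 ]
strip [ 0.4539 -0.0296  0.203 ]
side Rfree [ 0.4901 -0.0971  0.203 ]
side Lfree_back [ 0.4708 -0.0204  0.203 ]
side Lfree_front [ 0.4613 -0.0132  0.203 ]
side strip [ 0.4515 -0.0209  0.203 ]
```

Call:
jog_arm(moves=[0, -487, -513, 0, -28.5, 0, -487, -513, 0, -28.5, 0, -487, -513, 0, -28.5, 0, -487, -513, 0, -28.5, 0, -487, -513, 0, -28.5, 0, -487, -513, 0, -28.5, 0, -487, -513, 0, -28.5, 0, -487, -513, 0, -28.5, 0, -487, -513, 0, -28.5, 0, -487, -513, 0, -28.5])

```text
clock: 0.93
tool_pos: [0.3722, 0.133, 0.4047]
tool_rot: [0.0, -0.037, 0.999, 0.0]
contact_force: [0.4, 0.5, 0.7]
gripper_width: -0.0003
gripper_force: 0.0
```

Call:
jog_arm(moves=[0, -60, -283, 0, 0, 0, -60, -283, 0, 0, 0, -60, -283, 0, 0, 0, -60, -283, 0, 0, 0, -60, -283, 0, 0, 0, -60, -283, 0, 0, 0, -60, -283, 0, 0, 0, -60, -283, 0, 0, 0, -60, -283, 0, 0, 0, -60, -283, 0, 0])

```text
clock: 1.77
tool_pos: [0.4524, -0.1427, 0.4042]
tool_rot: [-0.001, -0.036, 0.999, 0.001]
contact_force: [-0.4, 0.9, 0.1]
gripper_width: -0.0
gripper_force: 0.0
```

```bash
cat > where.py <<'E'
import numpy as np
from rig import manip
C=np.array([.7025,-.051]);a=.075
M=np.array([[np.cos(a),np.sin(a)],[-np.sin(a),np.cos(a)]])
s=manip.read_state();p=s['tool_pos'];c=M@(p[:2]-C)
q=s['tool_rot'];h=np.degrees(2*np.arctan2(-q[1],q[2]))
print('clk',round(s['clock'],2),'cab mm',(c*1e3).round(1),'tip z',round((p[2]-.173)*1e3,1),'heading',h.round(2),'F',M@s['contact_force'][:2],s['contact_force'][2])
E
python3 where.py
```

```text
clk 1.77 cab mm [-256.3  -72.7] tip z 231.2 heading 4.12 F [-0.35290303  0.97626862] 0.1392691420281136
```

Call:
jog_arm(moves=[0, 0, 0, 20, 0, 0, 0, 0, 40, 0, 0, 0, 0, 60, 0, 0, 0, 0, 66, 0, 0, -10, 0, 66, 0, 0, -15, 0, 66, 0, 0, -20, 0, 66, 0])

```text
clock: 2.35
tool_pos: [0.474, -0.141, 0.3401]
tool_rot: [0.001, -0.037, 0.999, -0.0]
contact_force: [1.5, -0.7, 0.5]
gripper_width: 0.0004
gripper_force: 0.0
```

```bash
python3 where.py; python3 look.py 1; python3 - <<'E'
import cv2,numpy as np
t=cv2.imread('pics/top_1.png')[100:290,180:360]; s=cv2.imread('pics/side_1.png')[110:280,150:350]
f=lambda i:cv2.convertScaleAbs(cv2.resize(i,(400,int(i.shape[0]*400/i.shape[1])),interpolation=cv2.INTER_CUBIC),alpha=1.4)
a,b=f(t),f(s);b=cv2.copyMakeBorder(b,0,a.shape[0]-b.shape[0],0,0,0)
cv2.imwrite('pics/c1.png',np.hstack([a,b]))
E
```

```text
clk 2.35 cab mm [-234.6  -72.6] tip z 167.1 heading 4.22 F [ 1.4689067  -0.77957374] 0.533229544510557
```

View pics/c1.png

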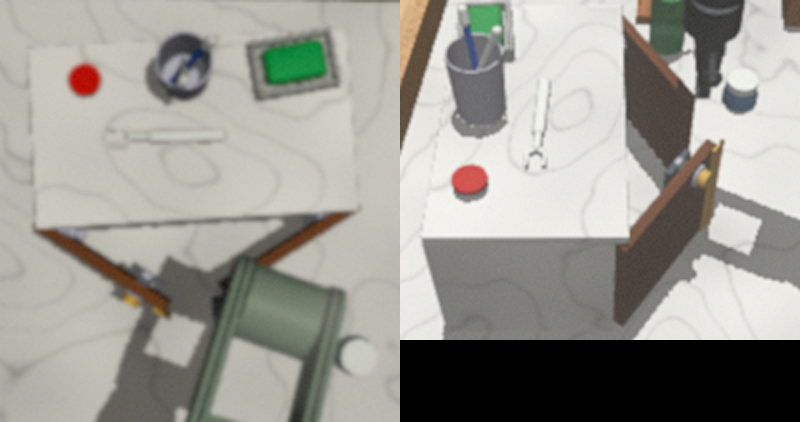

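Fingers are closed in front of the right door, clear of the left one. In the side crop the fingertip is near (710,85), just off the door face. Starting a gentle push.

Call:
jog_arm(moves=[0, -5, 0, 0, 0, 0, -10, 0, 0, 0, 0, -15, 0, 0, 0, 0, -20, 1, 0, 0, 0, -25, 2, 0, 0, 0, -30, 3, 0, 0, 0, -35, 4, 0, 0, 0, -40, 5, 0, 0, 0, -45, 6, 0, 0, 0, -50, 7, 0, 0])

```text
clock: 3.28
tool_pos: [0.5224, -0.1306, 0.3386]
tool_rot: [-0.0, -0.036, 0.999, 0.0]
contact_force: [-1.0, 0.7, 0.3]
gripper_width: -0.0002
gripper_force: 0.5
```

Call:
jog_arm(moves=[0, -4, 0, 0, 0, 0, -8, 1, 0, 0, 0, -12, 2, 0, 0, 0, -16, 3, 0, 0, 0, -20, 4, 0, 0, 0, -24, 5, 0, 0, 0, -28, 6, 0, 0, 0, -32, 7, 0, 0, 0, -36, 7, 0, 0, 0, -39, 7, 0, 0])

```text
clock: 4.12
tool_pos: [0.5609, -0.1209, 0.3387]
tool_rot: [0.0, -0.036, 0.999, 0.0]
contact_force: [0.4, 0.1, 0.8]
gripper_width: 0.0001
gripper_force: 0.4
```

```bash
python3 where.py
```

```text
clk 4.12 cab mm [-146.4  -59.1] tip z 165.7 heading 4.17 F [0.38543159 0.09182437] 0.7627439783084367
```

Now creep to the stop, ~15 mm left.

Call:
jog_arm(moves=[0, -2, 0, 0, 0, 0, -4, 0, 0, 0, 0, -6, 0, 0, 0, 0, -8, 0, 0, 0, 0, -9, 0, 0, 0, 0, -10, 0, 0, 0, 0, -11, 0, 0, 0, 0, -12, 0, 0, 0, 0, -12, 0, 0, 0])

```text
clock: 4.87
tool_pos: [0.5725, -0.1202, 0.3388]
tool_rot: [0.0, -0.036, 0.999, -0.0]
contact_force: [-0.1, 0.0, -0.6]
gripper_width: -0.0001
gripper_force: 0.1
```

```bash
python3 where.py; python3 look.py 2; python3 - <<'E'
import cv2,numpy as np
t=cv2.imread('pics/top_2.png')[100:290,180:360]; s=cv2.imread('pics/side_2.png')[110:280,150:350]
f=lambda i:cv2.convertScaleAbs(cv2.resize(i,(400,int(i.shape[0]*400/i.shape[1])),interpolation=cv2.INTER_CUBIC),alpha=1.4)
a,b=f(t),f(s);b=cv2.copyMakeBorder(b,0,a.shape[0]-b.shape[0],0,0,0)
cv2.imwrite('pics/c2.png',np.hstack([a,b]))
E
```

```text
clk 4.87 cab mm [-134.8  -59.3] tip z 165.8 heading 4.16 F [-0.1404616   0.01211255] -0.5775597188339412
```

View pics/c2.png

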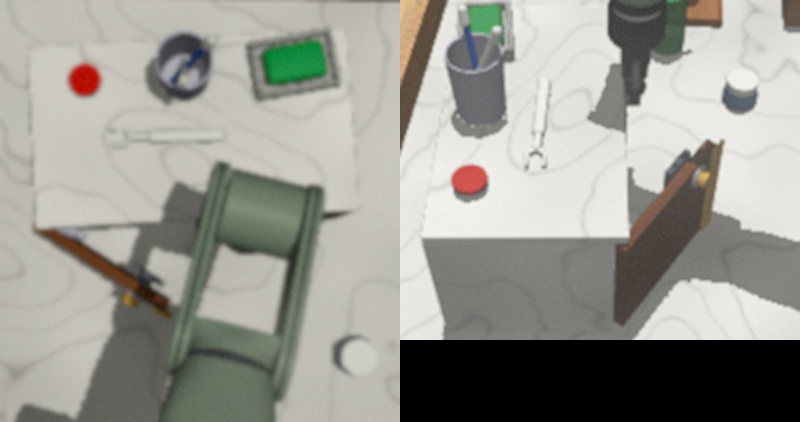

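The right door is nearly shut, hidden behind the slab line at (628,100) in the side crop. Creeping on until the stop shows in the force.

Call:
jog_arm(moves=[0, -1, 0, 0, 0, 0, -1, 0, 0, 0, 0, -2, 0, 0, 0, 0, -2, 0, 0, 0, 0, -3, 0, 0, 0, 0, -3, 0, 0, 0])

```text
clock: 5.47
tool_pos: [0.5737, -0.1201, 0.3386]
tool_rot: [-0.003, -0.037, 0.999, 0.0]
contact_force: [-9.7, -0.3, 2.7]
gripper_width: -0.0003
gripper_force: 0.1
```

Call:
jog_arm(moves=[0, -1, 0, 0, 0, 0, -1, 0, 0, 0, 0, -1, 0, 0, 0])

```text
clock: 5.72
tool_pos: [0.574, -0.1199, 0.3383]
tool_rot: [-0.004, -0.037, 0.999, 0.0]
contact_force: [-11.2, -0.8, 4.8]
gripper_width: 0.0002
gripper_force: 0.0
```

Call:
jog_arm(moves=[0, -1, 0, 0, 0, 0, -1, 0, 0, 0, 0, -1, 0, 0, 0])

```text
clock: 5.97
tool_pos: [0.5743, -0.1199, 0.3383]
tool_rot: [-0.006, -0.037, 0.999, 0.0]
contact_force: [-15.2, -0.7, 6.4]
gripper_width: 0.0001
gripper_force: 0.0
```

```bash
python3 where.py
```

```text
clk 5.97 cab mm [-133.   -59.1] tip z 165.3 heading 4.23 F [-15.19638699   0.43215166] 6.424856077847894
```

Call:
jog_arm(moves=[0, 10, 0, 0, 0, 0, 40, 0, 0, 0, 0, 80, 0, 0, 0, 0, 120, 0, 0, 0, 0, 150, 0, 0, 0, 0, 180, 0, 0, 0, 0, 200, 0, 0, 0, 0, 200, 0, 0, 0])

```text
clock: 6.63
tool_pos: [0.3744, -0.1339, 0.3387]
tool_rot: [-0.001, -0.035, 0.999, 0.0]
contact_force: [-0.7, 0.7, -0.1]
gripper_width: 0.0
gripper_force: 0.0
```

```bash
python3 where.py; python3 look.py 3; python3 - <<'E'
import cv2,numpy as np
t=cv2.imread('pics/top_3.png')[170:260,180:360]; s=cv2.imread('pics/side_3.png')[110:280,220:320]
cv2.imwrite('pics/c3.png',np.hstack([cv2.copyMakeBorder(x,0,600-x.shape[0],0,0,0) for x in (cv2.convertScaleAbs(cv2.resize(t,(450,225),interpolation=cv2.INTER_CUBIC),alpha=1.5),cv2.convertScaleAbs(cv2.resize(s,(350,595),interpolation=cv2.INTER_CUBIC),alpha=1.6))]))
E
```

```text
clk 6.63 cab mm [-333.4  -58.1] tip z 165.7 heading 4.07 F [-0.59925331  0.70702984] -0.08613887045920879
```

View pics/c3.png

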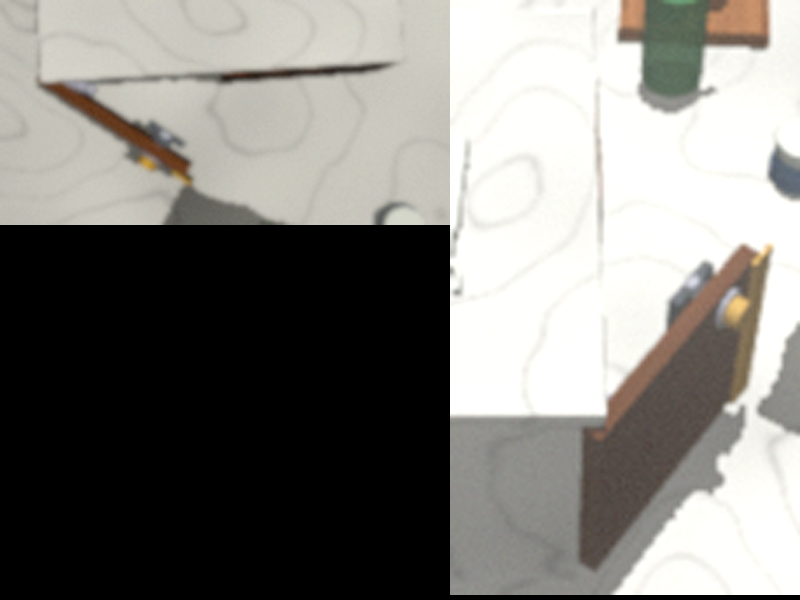

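The right door is now in line with the slab front, showing as a thin brown band at (220–390,75) in the top crop. I'll check it numerically, along with the left door's angle.

```bash
python3 - <<'E'
from geo import *
from where import M,C
import cv2
np.set_printoptions(precision=1,suppress=True)
d=pickle.load(open('cap_3.pkl','rb'));t=d['top']
g=t['color'].astype(float).mean(2)
cab=lambda P:(M@(P[:2]-C))*1e3
for u in range(272,336,6):
    col=g[185:215,u]; bg=np.median(col); k=np.argmin(col)
    # half-level crossings
    h=(bg+col[k])/2
    i=k
    while col[i]<h:i-=1
    up=i+(col[i]-h)/(col[i]-col[i+1])
    j=k
    while col[j]<h:j+=1
    lo=j-(col[j]-h)/(col[j]-col[j-1])
    print(u,round(col[k]),'slab',cab(onz(t,u,185+up,.22)),'doorbottom@.025',cab(onz(t,u,185+lo,.025)),'@.203',cab(onz(t,u,185+lo,.203)))
print([t['color'][193:205,v].tolist() for v in (276,)])
E
```

```text
clk 6.73 cab mm [-329.9  -58.9] tip z 166.3 heading 4.1 F [ 0.50331507 -1.03592888] 0.06129386807384889
272 31 slab [-122.   -11.7] doorbottom@.025 [-123.7  -16.1] @.203 [-132.4  -11.5]
278 27 slab [-121.6  -29. ] doorbottom@.025 [-122.2  -36.2] @.203 [-131.2  -29.1]
284 32 slab [-121.8  -46.3] doorbottom@.025 [-122.2  -56.3] @.203 [-131.2  -46.6]
290 34 slab [-121.4  -63.6] doorbottom@.025 [-121.2  -76.4] @.203 [-130.3  -64.2]
296 26 slab [-121.4  -80.9] doorbottom@.025 [-121.4  -96.4] @.203 [-130.5  -81.7]
302 37 slab [-121.8  -98.1] doorbottom@.025 [-120.1 -116.5] @.203 [-129.4  -99.2]
308 37 slab [-121.2 -115.4] doorbottom@.025 [-120.7 -136.5] @.203 [-129.8 -116.7]
314 39 slab [-120.5 -132.7] doorbottom@.025 [-120.2 -156.5] @.203 [-129.4 -134.2]
320 39 slab [-121.2 -149.9] doorbottom@.025 [-120.1 -176.6] @.203 [-129.3 -151.7]
326 38 slab [-120.7 -167.2] doorbottom@.025 [-119.4 -196.6] @.203 [-128.7 -169.2]
332 56 slab [-119.8 -184.4] doorbottom@.025 [-117.2 -216.7] @.203 [-126.8 -186.8]
[[[140, 138, 133], [139, 138, 131], [139, 137, 131], [135, 134, 128], [122, 119, 114], [94, 88, 81], [66, 50, 42], [42, 27, 20], [49, 44, 39], [87, 84, 80], [118, 116, 111], [127, 126, 119]]]
```

Call:
jog_arm(moves=[0, 0, 40, 0, 7, 0, 0, 80, 0, 14, 0, 0, 120, 0, 21, 0, 0, 160, 0, 28, 0, 0, 200, 0, 35, 0, 0, 230, 0, 38, 0, -35, 230, 0, 38, 0, -70, 230, 0, 38, 0, -96, 230, 0, 38, 0, -96, 230, 0, 38])

```text
clock: 7.57
tool_pos: [0.4629, 0.1043, 0.339]
tool_rot: [0.003, 0.29, 0.957, 0.002]
contact_force: [0.5, 0.2, 0.2]
gripper_width: -0.0001
gripper_force: 0.0
```

```bash
python3 where.py; python3 look.py 4; python3 - <<'E'
import cv2,numpy as np
t=cv2.imread('pics/top_4.png')[100:290,140:320]; s=cv2.imread('pics/side_4.png')[150:350,180:380]
f=lambda i:cv2.convertScaleAbs(cv2.resize(i,(400,int(i.shape[0]*400/i.shape[1])),interpolation=cv2.INTER_CUBIC),alpha=1.4)
a,b=f(t),f(s);a=cv2.copyMakeBorder(a,0,max(0,b.shape[0]-a.shape[0]),0,0,0);b=cv2.copyMakeBorder(b,0,a.shape[0]-b.shape[0],0,0,0)
cv2.imwrite('pics/c4.png',np.hstack([a,b]))
E
```

```text
clk 7.57 cab mm [-227.3  172.8] tip z 166.0 heading -33.72 F [0.5136792  0.13522959] 0.17253292898323372
```

View pics/c4.png

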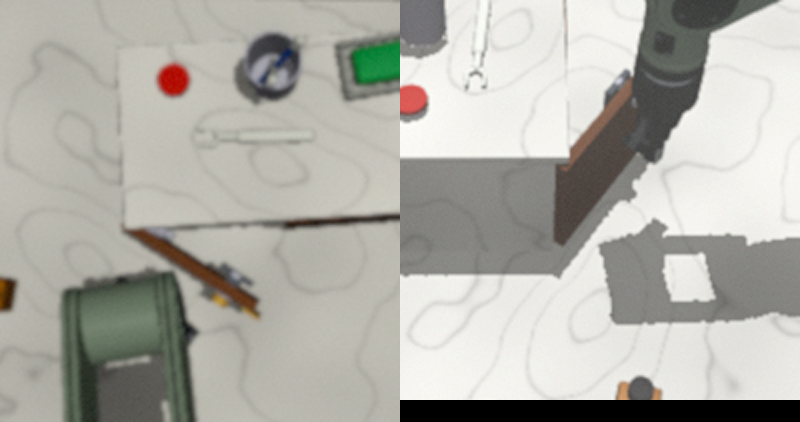

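The finger stands off the left door's face, between hinge and button; the tip is at about (648,150) in the side crop and the door face is clear. Next is the arc.

```bash
python3 - <<'E'
from where import *
np.set_printoptions(precision=1,suppress=True)
def P(th,d=27,r=110):
    t=np.radians(th);return np.array([-105,209])+r*np.array([-np.sin(t),-np.cos(t)])+d*np.array([-np.cos(t),np.sin(t)])
def show(p0,th0,ths):
    # tool axes in cabinet frame when facing door at th0
    t=np.radians(th0);X=-np.array([np.cos(t),-np.sin(t)]);Y=np.array([np.sin(t),np.cos(t)])
    for th in ths:
        D=P(th)-p0;print(th,(D@X).round(1),(D@Y).round(1),round(th-th0,1))
show(c*1e3,38,range(38,17,-2));print();show(P(18),18,range(18,-1,-2))
E
```

```text
clk 7.67 cab mm [-231.8  171.8] tip z 165.2 heading -33.8 F [-0.16538907  0.51644601] 0.5893800685823007
38 -50.0 -2.6 0
36 -53.8 -3.5 -2
34 -57.7 -4.2 -4
32 -61.6 -4.8 -6
30 -65.5 -5.3 -8
28 -69.5 -5.6 -10
26 -73.4 -5.8 -12
24 -77.4 -5.9 -14
22 -81.3 -5.8 -16
20 -85.3 -5.5 -18
18 -89.2 -5.2 -20

18 0.0 0.0 0
16 -3.9 -0.9 -2
14 -7.7 -1.6 -4
12 -11.6 -2.2 -6
10 -15.6 -2.7 -8
8 -19.5 -3.0 -10
6 -23.5 -3.2 -12
4 -27.4 -3.3 -14
2 -31.4 -3.2 -16
0 -35.3 -3.0 -18
```

Call:
jog_arm(moves=[0, -12, -1, 0, 0, 0, -24, -1, 0, 0, 0, -36, -2, 0, 0, 0, -42, -3, 0, 0, 0, -46, -3, 0, 0, 0, -50, -3, 0, 0, 0, -54, -3.5, 0, -2, 0, -58, -4, 0, -4, 0, -62, -5, 0, -6, 0, -65.5, -5.3, 0, -8])

```text
clock: 8.5
tool_pos: [0.5081, 0.061, 0.3387]
tool_rot: [-0.001, 0.223, 0.975, 0.0]
contact_force: [-1.6, 0.5, 0.3]
gripper_width: -0.0002
gripper_force: 0.6
```

```bash
python3 where.py; python3 - <<'E'
exec(open('/dev/stdin').read()) if 0 else None
import numpy as np
def P(th,d=27,r=110):
    t=np.radians(th);return np.array([-105,209])+r*np.array([-np.sin(t),-np.cos(t)])+d*np.array([-np.cos(t),np.sin(t)])
t=np.radians(30);X=-np.array([np.cos(t),-np.sin(t)]);Y=np.array([np.sin(t),np.cos(t)])
print(P(30))
for th in range(28,1,-3):
    D=P(th)-P(30);print(th,(D@X).round(1),(D@Y).round(1),th-30)
E
```

```text
clk 8.5 cab mm [-185.4  126.2] tip z 165.7 heading -25.75 F [-1.5332435   0.63514516] 0.27975886271708533
[-183.3826859   127.23720558]
28 -3.9 -0.9 -2
25 -9.7 -1.9 -5
22 -15.6 -2.7 -8
19 -21.5 -3.1 -11
16 -27.4 -3.3 -14
13 -33.3 -3.1 -17
10 -39.3 -2.6 -20
7 -45.1 -1.8 -23
4 -51.0 -0.7 -26
```

Call:
jog_arm(moves=[0, -4, -1, 0, -2, 0, -8, -1.6, 0, -4, 0, -12, -2.2, 0, -6, 0, -15.6, -2.7, 0, -8, 0, -19.5, -3, 0, -10, 0, -23.5, -3.2, 0, -12, 0, -27.4, -3.3, 0, -14, 0, -31.4, -3.2, 0, -16, 0, -35.3, -3, 0, -18, 0, -39.3, -2.6, 0, -20])

```text
clock: 9.33
tool_pos: [0.5423, 0.0414, 0.3387]
tool_rot: [-0.001, 0.05, 0.999, -0.0]
contact_force: [-1.7, -0.1, -0.2]
gripper_width: -0.0003
gripper_force: 0.7
```

```bash
python3 where.py; python3 - <<'E'
import numpy as np
def P(th,d=27,r=110):
    t=np.radians(th);return np.array([-105,209])+r*np.array([-np.sin(t),-np.cos(t)])+d*np.array([-np.cos(t),np.sin(t)])
t=np.radians(10);X=-np.array([np.cos(t),-np.sin(t)]);Y=np.array([np.sin(t),np.cos(t)])
print(P(10),P(0))
for th in range(9,-1,-1):
    D=P(th)-P(10);print(th,(D@X).round(1),(D@Y).round(1),th-10)
E
```

```text
clk 9.33 cab mm [-152.9  104.2] tip z 165.7 heading -5.74 F [-1.67494175  0.02468438] -0.1795131695082549
[-150.69110887  105.35964797] [-132.   99.]
9 -1.9 -0.5 -1
8 -3.9 -0.9 -2
7 -5.8 -1.3 -3
6 -7.7 -1.6 -4
5 -9.7 -1.9 -5
4 -11.6 -2.2 -6
3 -13.6 -2.5 -7
2 -15.6 -2.7 -8
1 -17.5 -2.9 -9
0 -19.5 -3.0 -10
```

Call:
jog_arm(moves=[0, -2, -0.5, 0, -1, 0, -4, -0.9, 0, -2, 0, -6, -1.3, 0, -3, 0, -8, -1.6, 0, -4, 0, -9.7, -1.9, 0, -5, 0, -11.6, -2.2, 0, -6, 0, -13.6, -2.5, 0, -7, 0, -15.6, -2.7, 0, -8, 0, -17, -2.9, 0, -9, 0, -18, -3, 0, -10])

```text
clock: 10.17
tool_pos: [0.5604, 0.0369, 0.3387]
tool_rot: [0.0, -0.037, 0.999, 0.0]
contact_force: [-1.0, -1.8, -1.0]
gripper_width: -0.0002
gripper_force: 0.6
```

Call:
jog_arm(moves=[0, -1, 0, 0, 0, 0, -1, 0, 0, 0, 0, -2, 0, 0, 0, 0, -2, 0, 0, 0])

```text
clock: 10.5
tool_pos: [0.5611, 0.037, 0.3386]
tool_rot: [-0.002, -0.037, 0.999, -0.0]
contact_force: [-7.4, -1.6, 3.3]
gripper_width: -0.0002
gripper_force: 0.0
```

```bash
python3 where.py
```

```text
clk 10.5 cab mm [-134.4   98.4] tip z 165.6 heading 4.19 F [-7.51775706 -1.05972861] 3.2949819210171554
```

Call:
jog_arm(moves=[0, -1, 0, 0, 0, 0, -1, 0, 0, 0, 0, -2, 0, 0, 0, 0, -2, 0, 0, 0])

```text
clock: 10.83
tool_pos: [0.5618, 0.0372, 0.3384]
tool_rot: [-0.005, -0.037, 0.999, 0.0]
contact_force: [-12.4, -2.3, 4.9]
gripper_width: -0.0001
gripper_force: 0.0
```

Call:
jog_arm(moves=[0, 10, 0, 0, 0, 0, 40, 0, 0, 0, 0, 80, 0, 0, 0, 0, 120, 0, 0, 0, 0, 160, 0, 0, 0, 0, 160, 0, 0, 0, 0, 160, 0, 0, 0])

```text
clock: 11.42
tool_pos: [0.4031, 0.0256, 0.3392]
tool_rot: [0.001, -0.036, 0.999, 0.0]
contact_force: [0.8, 0.3, 1.0]
gripper_width: 0.0002
gripper_force: 0.0
```

```bash
python3 where.py; python3 look.py 5; python3 - <<'E'
import cv2,numpy as np
t=cv2.imread('pics/top_5.png')[170:260,180:360]; s=cv2.imread('pics/side_5.png')[110:280,220:320]
cv2.imwrite('pics/c5.png',np.hstack([cv2.copyMakeBorder(x,0,600-x.shape[0],0,0,0) for x in (cv2.convertScaleAbs(cv2.resize(t,(450,225),interpolation=cv2.INTER_CUBIC),alpha=1.5),cv2.convertScaleAbs(cv2.resize(s,(350,595),interpolation=cv2.INTER_CUBIC),alpha=1.6))]))
E
```

```text
clk 11.42 cab mm [-292.9   98.9] tip z 166.2 heading 4.15 F [0.79499466 0.20392262] 0.9547434576282032
```

View pics/c5.png

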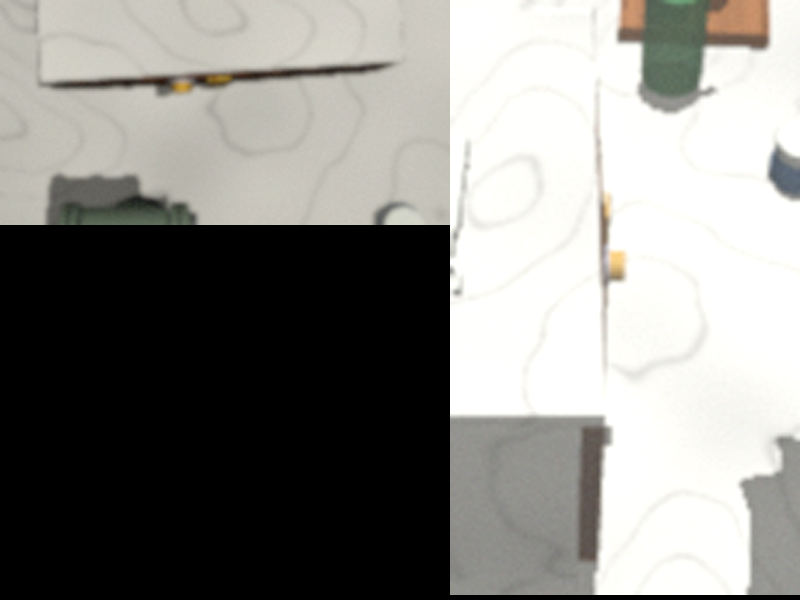

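Both doors look shut: the brass strip laps at (215,78) and the button at (180,86) is still popped out. I'll press gently on the proud brass strip, clear of the slab edge, to confirm both doors are seated on their stops.

Call:
jog_arm(moves=[0, 0, -35, 0, 0, 0, 0, -70, 0, 0, 0, 0, -103, 0, 0, 0, -40, -103, 0, 0, 0, -80, -103, 0, 0, 0, -110, -103, 0, 0, 0, -130, -103, 0, 0, 0, -140, -103, 0, 0, 0, -146, -103, 0, 0, 0, -149, -103, 0, 0])

```text
clock: 12.35
tool_pos: [0.5616, -0.0663, 0.3382]
tool_rot: [-0.0, -0.036, 0.999, 0.0]
contact_force: [0.8, 0.0, -0.2]
gripper_width: -0.0003
gripper_force: 0.0
```

Call:
jog_arm(moves=[0, -1, 0, 0, 0, 0, -2, 0, 0, 0, 0, -3, 0, 0, 0, 0, -4, 0, 0, 0, 0, -4, 0, 0, 0])

```text
clock: 12.77
tool_pos: [0.5642, -0.0661, 0.3389]
tool_rot: [-0.0, -0.036, 0.999, -0.0]
contact_force: [-1.2, 0.5, -1.0]
gripper_width: -0.0001
gripper_force: 0.6
```

```bash
python3 where.py
```

```text
clk 12.77 cab mm [-139.1   -4.7] tip z 165.9 heading 4.16 F [-1.1774017   0.59928593] -0.9847085056210594
```

Call:
jog_arm(moves=[0, -1, 0, 0, 0, 0, -1, 0, 0, 0, 0, -2, 0, 0, 0, 0, -2, 0, 0, 0])

```text
clock: 13.1
tool_pos: [0.5667, -0.066, 0.3388]
tool_rot: [-0.0, -0.036, 0.999, -0.0]
contact_force: [-1.1, -1.0, 0.7]
gripper_width: 0.0001
gripper_force: 0.8
```

Call:
jog_arm(moves=[0, -1, 0, 0, 0, 0, -1, 0, 0, 0, 0, -2, 0, 0, 0, 0, -2, 0, 0, 0])

```text
clock: 13.43
tool_pos: [0.5675, -0.066, 0.3388]
tool_rot: [-0.002, -0.036, 0.999, -0.0]
contact_force: [-6.2, -3.0, 4.1]
gripper_width: -0.0003
gripper_force: 3.8
```

```bash
python3 where.py
```

```text
clk 13.43 cab mm [-135.8   -4.8] tip z 165.8 heading 4.17 F [-6.42170201 -2.56591577] 4.114809724096306
```

Call:
jog_arm(moves=[0, -1, 0, 0, 0, 0, -2, 0, 0, 0, 0, -3, 0, 0, 0, 0, -3, 0, 0, 0])

```text
clock: 13.77
tool_pos: [0.5686, -0.0659, 0.3388]
tool_rot: [-0.006, -0.036, 0.999, -0.0]
contact_force: [-15.4, -2.8, 9.0]
gripper_width: -0.0002
gripper_force: 7.8
```

```bash
python3 where.py
```

```text
clk 13.77 cab mm [-134.6   -4.8] tip z 165.8 heading 4.18 F [-15.58153344  -1.62988   ] 9.040119756307023
```

```bash
python3 - <<'E'
from geo import *
from where import M,C
import cv2
d=pickle.load(open('cap_5.pkl','rb'));rs=[]
for n in('top','side'):
    h=cv2.cvtColor(d[n]['color'],cv2.COLOR_RGB2HSV);m=cv2.inRange(h,(10,110,70),(32,255,255))
    if n=='top': m[:190]=0;m[215:]=0;m[:,:240]=0;m[:,290:]=0
    else: m[:150]=0;m[200:]=0;m[:,:250]=0;m[:,290:]=0
    k,l,st,ce=cv2.connectedComponentsWithStats(m)
    for i in range(1,k):
        if st[i,4]>3:
            o=[(M@(onz(d[n],*ce[i],z)[:2]-C)*1e3).round(1) for z in(.182,)];print(n,ce[i].round(1),st[i,4],o)
E
```

```text
clk 13.77 cab mm [-134.6   -4.8] tip z 165.8 heading 4.18 F [-15.58153344  -1.62988   ] 9.040119756307023
top [267.2 201. ] 28 [array([-126.1,    2. ])]
top [252.1 204.3] 23 [array([-133.5,   47.2])]
side [267.2 183.9] 12 [array([-134.4,   42.4])]
```

Call:
jog_arm(moves=[0, 8, 0, 0, 0, 0, 30, 0, 0, 0, 0, 45, 0, 0, 0, 0, 45, 25, 0, 0, 0, 45, 51, 0, 0, 0, 45, 51, 0, 0])

```text
clock: 14.27
tool_pos: [0.5228, -0.0152, 0.339]
tool_rot: [0.001, -0.037, 0.999, 0.001]
contact_force: [-0.0, -0.6, -0.2]
gripper_width: 0.0002
gripper_force: 0.0
```

```bash
python3 where.py
```

```text
clk 14.27 cab mm [-176.5   49.2] tip z 166.0 heading 4.26 F [-0.0926958  -0.57364579] -0.22140894869388425
```

Call:
jog_arm(moves=[0, -8, -2, 0, 0, 0, -16, -2, 0, 0, 0, -22, -2, 0, 0, 0, -25, -2, 0, 0, 0, -27, -2, 0, 0, 0, -28.5, -2, 0, 0, 0, -30, -2, 0, 0, 0, -31, -2, 0, 0, 0, -32, -2, 0, 0])

```text
clock: 15.02
tool_pos: [0.5547, -0.0181, 0.3384]
tool_rot: [-0.001, -0.036, 0.999, -0.0]
contact_force: [-2.6, -3.4, 0.8]
gripper_width: 0.0
gripper_force: 1.7
```

Call:
jog_arm(moves=[0, -1, 0, 0, 0, 0, -2, 0, 0, 0, 0, -3, 0, 0, 0, 0, -4, 0, 0, 0, 0, -4, 0, 0, 0])

```text
clock: 15.43
tool_pos: [0.5592, -0.0173, 0.3385]
tool_rot: [-0.0, -0.036, 0.999, 0.0]
contact_force: [-3.5, -2.3, -1.2]
gripper_width: 0.0001
gripper_force: 1.4
```

```bash
python3 where.py
```

```text
clk 15.43 cab mm [-140.3   44.3] tip z 165.5 heading 4.16 F [-3.65186184 -2.05303959] -1.1544839338301762
```

Call:
jog_arm(moves=[0, -1, 0, 0, 0, 0, -2, 0, 0, 0, 0, -3, 0, 0, 0, 0, -3, 0, 0, 0])

```text
clock: 15.77
tool_pos: [0.5618, -0.0171, 0.3385]
tool_rot: [-0.001, -0.036, 0.999, 0.0]
contact_force: [-4.8, -2.7, -0.7]
gripper_width: 0.0002
gripper_force: 2.6
```

Call:
jog_arm(moves=[0, -1, 0, 0, 0, 0, -2, 0, 0, 0, 0, -3, 0, 0, 0, 0, -3, 0, 0, 0])

```text
clock: 16.1
tool_pos: [0.5629, -0.017, 0.3385]
tool_rot: [-0.004, -0.036, 0.999, -0.0]
contact_force: [-13.7, -3.4, 4.7]
gripper_width: 0.0002
gripper_force: 6.4
```

```bash
python3 where.py
```

```text
clk 16.1 cab mm [-136.6   44.4] tip z 165.5 heading 4.17 F [-13.91616736  -2.38994335] 4.653762947900955
```

Call:
jog_arm(moves=[0, -1, 0, 0, 0, 0, -2, 0, 0, 0, 0, -2, 0, 0, 0])

```text
clock: 16.35
tool_pos: [0.5637, -0.0169, 0.3385]
tool_rot: [-0.007, -0.036, 0.999, -0.0]
contact_force: [-17.6, -4.9, 7.8]
gripper_width: -0.0002
gripper_force: 9.0
```

Call:
jog_arm(moves=[0, 8, 0, 0, 0, 0, 40, 0, 0, 0, 0, 80, 0, 0, 0, 0, 120, 0, 0, 0, 0, 160, 0, 0, 0, 0, 160, 0, 0, 0, 0, 160, 0, 0, 0])

```text
clock: 16.93
tool_pos: [0.4067, -0.028, 0.3396]
tool_rot: [0.002, -0.036, 0.999, 0.0]
contact_force: [2.3, 0.7, 0.4]
gripper_width: 0.0001
gripper_force: 0.0
```

```bash
python3 where.py; python3 look.py 6; python3 - <<'E'
import cv2,numpy as np
t=cv2.imread('pics/top_6.png')[170:260,180:360]; s=cv2.imread('pics/side_6.png')[110:280,220:320]
cv2.imwrite('pics/c6.png',np.hstack([cv2.copyMakeBorder(x,0,600-x.shape[0],0,0,0) for x in (cv2.convertScaleAbs(cv2.resize(t,(450,225),interpolation=cv2.INTER_CUBIC),alpha=1.5),cv2.convertScaleAbs(cv2.resize(s,(350,595),interpolation=cv2.INTER_CUBIC),alpha=1.6))]))
E
```

```text
clk 16.93 cab mm [-293.3   45.1] tip z 166.6 heading 4.12 F [2.36877193 0.48600687] 0.3564257863289993
```

View pics/c6.png

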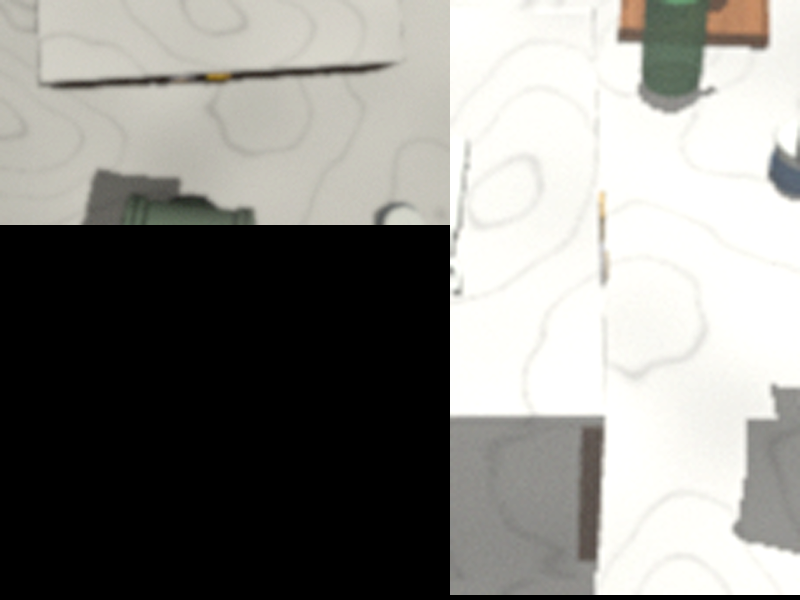

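The doors are now flush: no brown sliver shows in the side crop. The button at (603,265) is flat with the ring, and the toiletries in the crops haven't moved. The robot is clear of the cabinet, so I'll hand in.

```bash
python3 -c "
from rig import manip
print(manip.sign_off())"
```

```text
the job is handed in; nothing more can be done
None
```

I closed the right door, then the left, and pressed the latch button home, all within about 17 s. After the first pushes the doors stood 1–3 mm proud, and I seated both together with a gentle push on the brass strip before pressing the latch, so the right door may not have been fully home before I closed the left.

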